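# Fill the cheese carrier and set its day marker

## Robot

A 7-joint arm with a two-finger parallel gripper is mounted at the origin on the work surface. World frame = base frame: x ahead of the robot, y to its left, z up, the work surface at z = 0. Lengths are in m, angles in rad, forces in N, time in s.
With the tool pointing down it reaches from about 0.425 to 0.875 m from the base axis. Payload 4.7 kg.
Tool frame: the origin (TCP) lies between the finger pads; the fingertips stand 11 mm ahead of it and the grasp point (between the pads) lies 8 mm behind it; z points along the fingers, y is the line along which they close (so a half turn about z gives the same grasp; the last joint's range is limited). The gripper opens to 87 mm and grips with 3 to 60 N. Pads are 19 mm wide; open, the fingers measure 117 mm over their backs; the gripper's body (75 mm by 190 mm) begins 51 mm behind the grasp point.
Start: joints at [1.114, 0.321, -0.07, 1.45, 0.023, 1.371, -0.057], TCP at [0.295, -0.579, 0.234] pointing down, gripper open.
Joint ranges: [-2.86, 2.86], [-0.3, 2.09], [-1.38, 1.24], [0.06, 2.45], [-1.56, 4.7], [0.09, 2.05], [-2.69, 2.69]. Speed limits (rad/s): [2.57, 2.57, 3.14, 3.14, 3.14, 3.14, 3.14].

## Interface

Orientations are given as a rotation vector (axis times angle).
In Python, from bench import ctrl gives the robot as it stands. The module is installed in compiled form; this text tells all that it offers.
- The arm moves only by the shell command python3 -m inch 'ROWS' [FORCE]. ROWS is JSON, a list of rows, each an object with "slide": the shift along the tool's x, y, z scaled (see below), a list of three; "angular": the turn, a rotation vector about the tool's x, y, z scaled (see below), a list of three; "claw": the opening, from -1 (shut) to 1 (fully open). In form: [{"slide": [tx, ty, tz], "angular": [rx, ry, rz], "claw": claw}, ...]. A call has 1 to 10 rows; each row is the pose to reach, as a shift and turn from the pose commanded when the call began, along the tool's axes at that moment; what a row does not reach only later rows make up. The controller multiplies each number of a shift by 0.25 m and each number of a turn by 30 degrees. A row lasts 1/10 s, in which the tool goes at most 50 mm and 8.59 degrees, less where a joint would pass 70% of its speed; a pose out of reach is approached as far as the arm can. A call with a number of a shift or a turn outside -1 to 1 is refused whole. A call with a gripper value outside its range is refused whole. The fingers move at their own pace and stop on an object; FORCE is the grip in N (left out, the last holds). Time passes only in rows, so rows that repeat a pose let the fingers close. It gives the time, the measured TCP pose, the force, the opening and the grip force at its end, in the units of the state.
- ctrl.get_state(): the state, without advancing time (a new reading comes with each control period).
- ctrl.get_image(name): name is "side" or "top"; returns a dict with "color" (420x560x3 uint8, red, green, blue), "depth" (420x560 float32, m along the optical axis (not along the pixel's ray), 0 where there is no reading), "camera_matrix" (3x3 intrinsics, pixels), "extrinsics" (4x4, takes a point from camera to world coordinates). Camera axes: x right, y up, looking along -z (the intrinsics and any distortion apply to the point x, -y, -z); pixel columns grow to the right and rows downward; lengths in m; the calibration is good to about 2 mm. A picture is of the moment at which its call begins.
- ctrl.close_job(): hands the job in; it is judged then, once.
Trained networks look in the newest picture that a camera, given by its name, has taken for a name from the list of things; names that differ only in an ending like _2 or _b are one class to them, and where a whole thing is asked for, a point or a joint stands for the part that bears it (a point fixed in the world has none). Each returns a list of dicts, best first, with "confidence" (0 to 1); they miss things now and then, are a little off and sometimes report something else, mostly with a low value. They report only what shows in the picture. A call takes as long as a camera call. They do not tell look-alikes from the thing itself.
- ctrl.find_in(query, camera): "bbox" ([centre column, centre row, width, height] in pixels, round what is visible of it).
- ctrl.outline_of(query, camera): "mask" (420x560 bool, what is visible of it) and "bbox" ([centre column, centre row, width, height] in pixels, round what is visible of it).
The state is a dict: "time": time; "joint_positions": joint angles; "qd": joint speeds; "joint_torque": joint torques, N m; "position": TCP position; "tool_rot": TCP orientation; "ft_force": force on the tool from outside, world axes, zero at the start; "torque": the same for the moment, N m; "grip_width": opening from 0.0 (shut) to 1.0 (fully open); "grip_force": force on a finger pad.
Only numpy, scipy, OpenCV 4.12 (cv2) and the standard library are available. Lean on these libraries where they do the work, as an engineer would, in place of code of your own. Each camera call takes 0.05 s, during which the arm holds its last target. There are 200 camera calls.

## Task

Put the three white cheeses from the wire rack into the blue carrier's empty green-lined wells, one per well, setting each down gently, upright and flat on the well's floor (do not drop them). Then slide the carrier's yellow day marker along its track until it is centred beside the red flag. Leave the yellow cheese, the cheeses already in the carrier, the jar and the brush where they are.

Things in the scene. Friction and masses are not known exactly. Their poses are not given: they have to be found in the camera images.
- carrier: Blue plastic ripening carrier fixed to the table: a plate 160 (x) by 250 (y) mm, 20 mm high, with six round wells, 46 mm in diameter and 12 mm deep (floor 8 mm above the table), in two rows along y (x = -40, +40 mm; y = -84, 0, +84 mm). Three wells already hold a cheese, the other three are empty with a green liner. Origin at the centre of its underside, z up. A slider track runs along its -x side
- marker (a joint): Yellow day-marker grip (28 mm in carrier x, 20 mm along the track, 40 mm tall) that slides along the aluminium track fixed to the carrier's -x side (track 40 mm wide, 190 mm long, 14 mm high, centre line at carrier x = -100 mm). Value in m, 0 to 0.14, growing along carrier +y: the grip's centre is at carrier y = value - 0.07. Slides with about 1.5 N of friction and stays where it is left
- marker_top (a point): Centre of the top face of the yellow day-marker grip, 54 mm above the table
- flag: Upright red flag plate, 16 (x) by 6 (y, along the track) by 30 mm high, fixed beside the track on the side away from the wells, its centre at carrier x = -130 mm. Origin at the centre of its underside; its axes are parallel to the carrier's. It marks where along the track the day marker has to stand
- rack: Steel-wire draining rack fixed to the table, 200 by 200 mm, top 12 mm above the table, carrying three white cheeses and one yellow one about 90 mm apart in a 2 by 2 pattern along its axes. Origin at the centre of its underside
- yellow: Yellow cheese on the rack, same shape as the white ones (40 mm diameter, 36 mm tall): not part of this batch. Origin at the centre of its underside
- jar: Amber glass jar with a steel cap, 64 mm diameter, 100 mm tall, beyond the work; bystander. Origin at the centre of its underside
- brush: Brush lying on the table beyond the work; bystander. Origin on the table under its middle
- cheese0: White cheese to load: firm upright cylinder, 40 mm diameter, 36 mm tall, 30 to 65 g, standing on the rack. Origin at the centre of its underside, z up along its axis
- liner0: Green paper liner disc, 42 mm diameter, under 1 mm thick, fixed on the floor of an empty well of the carrier and centred in it. Origin at its centre on the well floor, 8 mm above the table
- loaded0: White cheese (40 mm diameter, 36 mm tall) that already sits in a well of the carrier. Origin at the centre of its underside
- cheese1: White cheese to load: firm upright cylinder, 40 mm diameter, 36 mm tall, 30 to 65 g, standing on the rack. Origin at the centre of its underside, z up along its axis
- liner1: Green paper liner disc, 42 mm diameter, under 1 mm thick, fixed on the floor of an empty well of the carrier and centred in it. Origin at its centre on the well floor, 8 mm above the table
- loaded1: White cheese (40 mm diameter, 36 mm tall) that already sits in a well of the carrier. Origin at the centre of its underside
- cheese2: White cheese to load: firm upright cylinder, 40 mm diameter, 36 mm tall, 30 to 65 g, standing on the rack. Origin at the centre of its underside, z up along its axis
- liner2: Green paper liner disc, 42 mm diameter, under 1 mm thick, fixed on the floor of an empty well of the carrier and centred in it. Origin at its centre on the well floor, 8 mm above the table
- loaded2: White cheese (40 mm diameter, 36 mm tall) that already sits in a well of the carrier. Origin at the centre of its underside
Things that resemble listed ones, but are neither listed nor needed, are in the scene too. What is shaped like the cheese2 but purple or turquoise is not meant.

How it is judged:
By the outcome, as a careful person would: the job done as asked, in the order asked, and still so for the second after the job is handed in, with the robot touching nothing.
It also fails if it takes over 72 s, if anything falls off the work surface, if the arm or the gripper's body presses on something with over 40 N, if the wrist force passes 120 N, or if a joint passes its speed limit or range.

## Working session

There is one attempt and no reset: what is moved stays moved. The work goes in short steps, Python scripts to look and compute and a shell command to move; the robot and the scene stay as the last step left them, time stands still between calls to the robot, and variables do not carry over. Pictures are saved under pics/ and viewed, at most 10 in all, crops included, and the job is handed in when it is done.

```bash
mkdir -p pics
cat > h.py <<'E'
import numpy as np, cv2
from bench import ctrl
def cloud(im):
    K=np.array(im["camera_matrix"]);T=np.array(im["extrinsics"]);d=im["depth"]
    v,u=np.mgrid[:d.shape[0],:d.shape[1]]
    P=np.stack([(u-K[0,2])/K[0,0]*d,-(v-K[1,2])/K[1,1]*d,-d,np.ones_like(d)],-1)
    W=(P@T.T)[...,:3]; W[d<=0]=np.nan
    return W
def save(im,n): cv2.imwrite(f"pics/{n}.png",im["color"][...,::-1])
E
python3 - <<'E'
from h import *
print(ctrl.get_state())
for c in("top","side"):
    im=ctrl.get_image(c); save(im,c+"0"); W=cloud(im); np.savez(f"{c}0.npz",W=W,c=im["color"],K=im["camera_matrix"],T=im["extrinsics"])
    print(c,im["camera_matrix"],im["extrinsics"])
    for q in("carrier","marker","flag","rack","yellow","cheese0","liner0","loaded0","jar"):
        for o in ctrl.outline_of(q,c)[:9]:
            m=o["mask"]; p=W[m]; p=p[~np.isnan(p[:,0])]
            z=np.percentile(p[:,2],90) if len(p) else 0
            t=p[p[:,2]>z-.006] if len(p) else np.zeros((1,3))
            print(q,round(o["confidence"],2),np.round(o["bbox"]).astype(int),m.sum(),"top",np.round((t.min(0)+t.max(0))/2,4),np.round(np.ptp(t,axis=0),3))
E
```

```text
{'time': 0.0, 'joint_positions': array([ 1.11409511,  0.32180031, -0.07010143,  1.45166339,  0.02259817,
        1.37082105, -0.05690529]), 'qd': array([ 1.19407528e-04,  4.10028141e-05, -4.13670722e-04,  9.75118605e-04,
        1.03100998e-05,  1.21739507e-03, -1.08541380e-03]), 'joint_torque': array([ 9.52438604e-04, -4.91292930e+01, -4.03137496e-01, -3.12530100e+01,
       -6.37513795e-02,  4.35461977e-02,  1.29146151e-04]), 'position': array([ 0.29456253, -0.57882222,  0.2324822 ]), 'tool_rot': array([-3.05315761e+00, -7.32357053e-01,  8.37932450e-04]), 'ft_force': array([-0.64826114,  0.18890397, -0.24549943]), 'torque': array([ 0.02245564, -0.01397932, -0.04096777]), 'grip_force': 0.0, 'grip_width': 1.000156553937893}
top [[483.61960972   0.         279.62616638]
 [  0.         483.61960972 208.99998017]
 [  0.           0.           1.        ]] [[ 0.01329662  0.99715356 -0.07421578  0.5384972 ]
 [-0.99975458  0.01457316  0.01668547 -0.03879552]
 [ 0.01771953  0.0739757   0.99710261  1.09251691]
 [ 0.          0.          0.          1.        ]]
carrier 0.67 [178 240 117  98]
[... 2913 characters left out ...]
2 top [0.5315 0.263  0.0435] [0.038 0.04  0.007]
liner0 0.82 [237 343  22  21] 498 top [0.6119 0.1779 0.012 ] [0.042 0.041 0.013]
liner0 0.76 [246 296  21  23] 362 top [0.612  0.0937 0.0087] [0.041 0.039 0.007]
liner0 0.56 [292 302  28  18] 383 top [0.5325 0.0935 0.0082] [0.04  0.038 0.006]
loaded0 0.88 [224 393  28  34] 805 top [0.611  0.2631 0.0431] [0.038 0.04  0.008]
loaded0 0.82 [277 403  29  34] 804 top [0.5315 0.2639 0.0435] [0.038 0.038 0.007]
loaded0 0.18 [259 200  20  28] 413 top [ 0.6208 -0.1126  0.0471] [0.038 0.04  0.009]
jar 0.68 [247 294  24  26] 395 top [0.6113 0.0946 0.0124] [0.043 0.045 0.014]
jar 0.67 [195 181  37  54] 1418 top [ 0.7626 -0.1301  0.0986] [0.054 0.057 0.008]
```

View pics/top0.png

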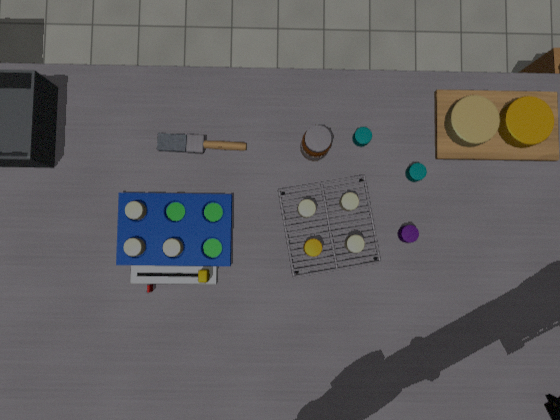

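View pics/side0.png

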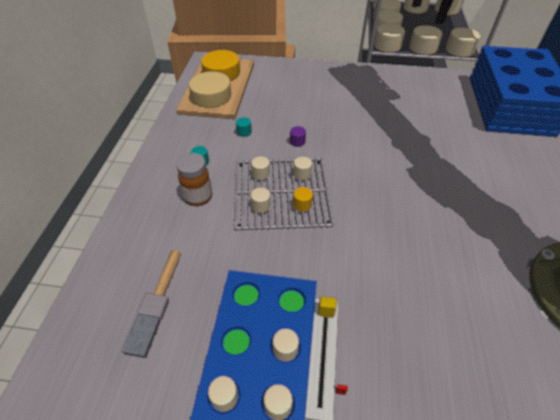

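The top view shows white cheeses on the rack at (307,208), (349,201) and (355,243), with the yellow one at (313,248). The empty green wells are at (175,212), (213,212) and (213,248), the marker at (203,276) and the flag at (150,288). The side view agrees; the teal and purple look-alikes are off the rack.

Next I'll refine the positions.

```bash
cat >> h.py <<'E'
def plane(K,T,uv,z):
    uv=np.asarray(uv,float); r=np.c_[(uv[:,0]-K[0,2])/K[0,0],-(uv[:,1]-K[1,2])/K[1,1],-np.ones(len(uv))]@T[:3,:3].T
    s=(z-T[2,3])/r[:,2]; return T[:3,3]+r*s[:,None]
def circ(W,c,K,T,xy,z,tol=.006,r=.03,col=None):
    "centre of flat disc at height z near xy: rays of its pixels on the plane"
    m=(np.abs(W[...,2]-z)<tol)&(np.hypot(W[...,0]-xy[0],W[...,1]-xy[1])<r)
    if col=="green": m&=(c[...,1].astype(int)>c[...,2]+40)
    else: m&=(c[...,0].astype(int)>c[...,2]-5)
    v,u=np.nonzero(m); P=plane(K,T,np.c_[u,v],z)
    return P[:,:2].mean(0),2*np.sqrt(np.prod(2*P[:,:2].std(0)))
E
python3 - <<'E'
from h import *
obj=dict(A=(.62,-.1135,.048),B=(.637,-.207,.048),C=(.5455,-.2195,.048),Y=(.536,-.127,.048),
 L1=(.5315,.177,.044),L2=(.5315,.262,.044),L3=(.611,.262,.044),
 E1=(.613,.0925,.0085),E2=(.6125,.1775,.0085),E3=(.532,.0925,.0085),M=(.472,.108,.054),F=(.4425,.23,.03))
mod=dict(L1=(-40,0),L2=(-40,84),L3=(40,84),E1=(40,-84),E2=(40,0),E3=(-40,-84))
for cam in("top","side"):
    d=np.load(cam+"0.npz"); W,c,K,T=d["W"],d["c"],d["K"],d["T"]; R={}
    for k,(x,y,z) in obj.items():
        p,dia=circ(W,c,K,T,(x,y),z,col="green" if k[0]=="E" else None); R[k]=p; print(cam,k,np.round(p,4),round(dia,4))
    a=np.array([mod[k] for k in mod])/1e3; b=np.array([R[k] for k in mod])
    am,bm=a.mean(0),b.mean(0); H=(a-am).T@(b-bm); th=np.arctan2(H[0,1]-H[1,0],H[0,0]+H[1,1])
    Rm=np.array([[np.cos(th),-np.sin(th)],[np.sin(th),np.cos(th)]]); t=bm-Rm@am
    print("carrier",np.round(t,4),np.degrees(th),"res mm",np.round((b-(a@Rm.T+t))*1e3,1).tolist())
    for k in"EE": pass
    for k in mod: 
        if k[0]=="E": print(k,np.round(Rm@(np.array(mod[k])/1e3)+t,4))
    print("flag/marker in carrier",[np.round(Rm.T@(R[k]-t),4) for k in"FM"])
    m=(np.abs(W[...,2]-.02)<.005)&(c[...,2].astype(int)>c[...,0]+40); v,u=np.nonzero(m)
    P=plane(K,T,np.c_[u,v],.02)[:,:2]; P=P[(abs(P-t)<.15).all(1)]; print("plate",cv2.minAreaRect(P.astype(np.float32)))
E
```

```text
top A [ 0.6209 -0.1144] 0.0395
top B [ 0.6373 -0.2078] 0.0396
top C [ 0.5457 -0.2203] 0.0397
top Y [ 0.5359 -0.1286] 0.0395
top L1 [0.5316 0.1755] 0.039
top L2 [0.5314 0.2588] 0.039
top L3 [0.6111 0.2593] 0.0389
top E1 [0.6104 0.0926] 0.0402
top E2 [0.6105 0.1764] 0.0403
top E3 [0.5308 0.0926] 0.04
top M [0.4725 0.1068] 0.0262
top F [0.4406 0.2264] 0.0118
carrier [0.571  0.1759] -0.05643469427642964 res mm [[0.6, -0.5], [0.3, -1.1], [0.0, -0.5], [-0.4, 0.8], [-0.5, 0.6], [-0.1, 0.6]]
E1 [0.6109 0.0918]
E2 [0.611  0.1758]
E3 [0.5309 0.0919]
flag/marker in carrier [array([-0.1304,  0.0504]), array([-0.0984, -0.0692])]
plate ((0.5712188482284546, 0.17639046907424927), (0.2503921389579773, 0.16111409664154053), 89.9736557006836)
side A [ 0.6204 -0.1092] 0.0416
side B [ 0.6369 -0.2023] 0.0426
side C [ 0.5451 -0.2146] 0.042
side Y [ 0.5356 -0.1229] 0.0414
side L1 [0.5315 0.181 ] 0.0398
side L2 [0.5314 0.2643] 0.0394
side L3 [0.6108 0.2643] 0.0395
side E1 [0.6117 0.0942] 0.0394
side E2 [0.6117 0.1787] 0.0402
side E3 [0.5313 0.0941] 0.0396
side M [0.4724 0.1117] 0.0274
side F [0.442  0.2301] 0.0125
carrier [0.5714 0.1795] -0.01755923416134197 res mm [[0.1, 1.5], [0.0, 0.8], [-0.7, 0.9], [0.3, -1.2], [0.3, -0.7], [-0.0, -1.3]]
E1 [0.6114 0.0954]
E2 [0.6114 0.1794]
E3 [0.5314 0.0955]
flag/marker in carrier [array([-0.1294,  0.0506]), array([-0.099 , -0.0678])]
plate ((0.5716255903244019, 0.17762674391269684), (0.15955260396003723, 0.24746496975421906), 0.061702992767095566)
```

```bash
python3 -m inch '[{"slide":[0,0,0],"angular":[0,0,0.899],"claw":0.5},{"slide":[0,0,0],"angular":[0,0,0.899],"claw":0.5},{"slide":[0,0,0],"angular":[0,0,0.899],"claw":0.5},{"slide":[0,0,0],"angular":[0,0,0.899],"claw":0.5},{"slide":[0,0,0],"angular":[0,0,0.899],"claw":0.5},{"slide":[0,0,0],"angular":[0,0,0.899],"claw":0.5}]' 15
python3 -m inch '[{"slide":[0.16,-0.12,0],"angular":[0,0,0],"claw":0.5},{"slide":[0.32,-0.24,0],"angular":[0,0,0],"claw":0.5},{"slide":[0.48,-0.36,0],"angular":[0,0,0],"claw":0.5},{"slide":[0.64,-0.48,0],"angular":[0,0,0],"claw":0.5},{"slide":[0.8,-0.6,0],"angular":[0,0,0],"claw":0.5},{"slide":[0.9,-0.7,0],"angular":[0,0,0],"claw":0.5},{"slide":[1,-0.8,0],"angular":[0,0,0],"claw":0.5},{"slide":[1,-0.8,0],"angular":[0,0,0],"claw":0.5},{"slide":[1,-0.8,0],"angular":[0,0,0],"claw":0.5},{"slide":[1,-0.8,0],"angular":[0,0,0],"claw":0.5}]'
```

```text
time: 1.6
position: [0.2949, -0.5793, 0.2336]
tool_rot: [3.142, 0.004, 0.0]
ft_force: [-0.3, -0.6, 0.1]
grip_width: 0.759
grip_force: 0.0
time: 2.6
position: [0.5436, -0.3809, 0.2335]
tool_rot: [3.141, -0.002, -0.001]
ft_force: [0.0, 0.4, 1.0]
grip_width: 0.746
grip_force: 0.0
```

```bash
python3 -m inch '[{"slide":[0,-0.15,0.1],"angular":[0,0,0],"claw":0.5},{"slide":[0,-0.3,0.2],"angular":[0,0,0],"claw":0.5},{"slide":[0,-0.45,0.3],"angular":[0,0,0],"claw":0.5},{"slide":[0.002,-0.56,0.4],"angular":[0,0,0],"claw":0.5},{"slide":[0.002,-0.638,0.456],"angular":[0,0,0],"claw":0.5},{"slide":[0.002,-0.638,0.456],"angular":[0,0,0],"claw":0.5},{"slide":[0.002,-0.638,0.456],"angular":[0,0,0],"claw":0.5},{"slide":[0.002,-0.638,0.456],"angular":[0,0,0],"claw":0.5}]'
python3 - <<'E'
from h import *
im=ctrl.get_image("side"); 
cv2.imwrite("pics/s1.png",cv2.resize(im["color"][60:260,180:380,::-1],(600,600)))
s=ctrl.get_state();print(s["position"],s["tool_rot"])
E
```

```text
time: 3.4
position: [0.5456, -0.223, 0.121]
tool_rot: [3.139, -0.005, 0.003]
ft_force: [0.5, 0.7, 1.4]
grip_width: 0.751
grip_force: 0.0
[ 0.54561444 -0.22273442  0.12092305] [ 3.13970387 -0.00527053  0.0031772 ]
```

View pics/s1.png

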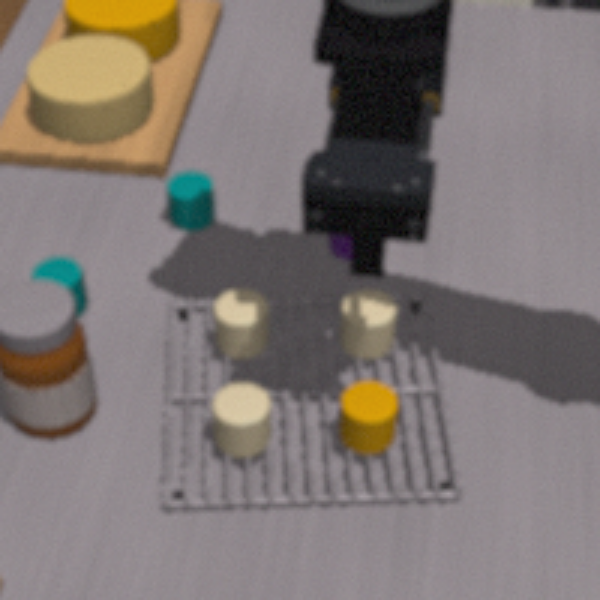

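The gripper's near finger hangs right above white cheese C at (368,320) in this crop, and the rack cheeses are undisturbed. I'll descend.

```bash
python3 -m inch '[{"slide":[0,0,0.08],"angular":[0,0,0],"claw":0.5},{"slide":[0,0,0.16],"angular":[0,0,0],"claw":0.5},{"slide":[0,0,0.24],"angular":[0,0,0],"claw":0.5},{"slide":[0,0,0.3],"angular":[0,0,0],"claw":0.5},{"slide":[0,0,0.328],"angular":[0,0,0],"claw":0.5},{"slide":[0,0,0.328],"angular":[0,0,0],"claw":0.5},{"slide":[0,0,0.328],"angular":[0,0,0],"claw":0.5},{"slide":[0,0,0.328],"angular":[0,0,0],"claw":0.5},{"slide":[0,0,0.328],"angular":[0,0,0],"claw":0.5}]'
```

```text
time: 4.35
position: [0.5459, -0.22, 0.0385]
tool_rot: [3.141, 0.0, 0.002]
ft_force: [0.2, -0.7, 0.4]
grip_width: 0.749
grip_force: 0.0
```

```bash
python3 -m inch '[{"slide":[0,0,0],"angular":[0,0,0],"claw":-0.3},{"slide":[0,0,0],"angular":[0,0,0],"claw":-0.3},{"slide":[0,0,0],"angular":[0,0,0],"claw":-0.3},{"slide":[0,0,0],"angular":[0,0,0],"claw":-0.3},{"slide":[0,0,0],"angular":[0,0,0],"claw":-0.3},{"slide":[0,0,0],"angular":[0,0,0],"claw":-0.3},{"slide":[0,0,0],"angular":[0,0,0],"claw":-0.3}]' 12
python3 -m inch '[{"slide":[0,0,-0.06],"angular":[0,0,0],"claw":-0.3},{"slide":[0,0,-0.15],"angular":[0,0,0],"claw":-0.3},{"slide":[0,0,-0.24],"angular":[0,0,0],"claw":-0.3},{"slide":[0,0,-0.3],"angular":[0,0,0],"claw":-0.3},{"slide":[0,0,-0.328],"angular":[0,0,0],"claw":-0.3},{"slide":[0,0,-0.328],"angular":[0,0,0],"claw":-0.3}]'
```

```text
time: 5.05
position: [0.5453, -0.2198, 0.0376]
tool_rot: [3.141, 0.0, 0.0]
ft_force: [-0.0, 0.2, 1.0]
grip_width: 0.453
grip_force: 12.0
time: 5.65
position: [0.5459, -0.22, 0.1208]
tool_rot: [3.141, 0.0, 0.003]
ft_force: [0.0, -0.4, -0.7]
grip_width: 0.454
grip_force: 12.0
```

```bash
python3 -m inch '[{"slide":[0,-0.1,0],"angular":[0,0,0],"claw":-0.3},{"slide":[0,-0.25,0],"angular":[0,0,0],"claw":-0.3},{"slide":[0,-0.4,0],"angular":[0,0,0],"claw":-0.3},{"slide":[-0.03,-0.55,0],"angular":[0,0,0],"claw":-0.3},{"slide":[-0.057,-0.7,0],"angular":[0,0,0],"claw":-0.3},{"slide":[-0.057,-0.85,0],"angular":[0,0,0],"claw":-0.3},{"slide":[-0.057,-1,0],"angular":[0,0,0],"claw":-0.3}]'
python3 -m inch '[{"slide":[0,-0.1,0],"angular":[0,0,0],"claw":-0.3},{"slide":[0,-0.19,0.1],"angular":[0,0,0],"claw":-0.3},{"slide":[0,-0.25,0.2],"angular":[0,0,0],"claw":-0.3},{"slide":[0,-0.25,0.22],"angular":[0,0,0],"claw":-0.3},{"slide":[0,-0.25,0.22],"angular":[0,0,0],"claw":-0.3},{"slide":[0,-0.25,0.22],"angular":[0,0,0],"claw":-0.3},{"slide":[0,-0.25,0.22],"angular":[0,0,0],"claw":-0.3},{"slide":[0,-0.25,0.22],"angular":[0,0,0],"claw":-0.3}]'
python3 - <<'E'
from h import *
im=ctrl.get_image("side"); 
cv2.imwrite("pics/s2.png",cv2.resize(im["color"][250:420,190:360,::-1],(600,600)))
W=cloud(im);np.savez("s2.npz",W=W,c=im["color"],K=im["camera_matrix"],T=im["extrinsics"])
s=ctrl.get_state();print(s["position"],s["tool_rot"])
E
```

```text
time: 6.35
position: [0.5298, 0.0315, 0.1184]
tool_rot: [3.141, -0.0, -0.003]
ft_force: [0.5, -0.1, -0.5]
grip_width: 0.458
grip_force: 12.0
time: 7.15
position: [0.5319, 0.0918, 0.0656]
tool_rot: [3.141, -0.002, 0.003]
ft_force: [-0.8, -0.4, -0.8]
grip_width: 0.454
grip_force: 12.0
[0.53171244 0.09197773 0.06543378] [ 3.14132324e+00 -1.85876694e-03  2.51144363e-03]
```

View pics/s2.png

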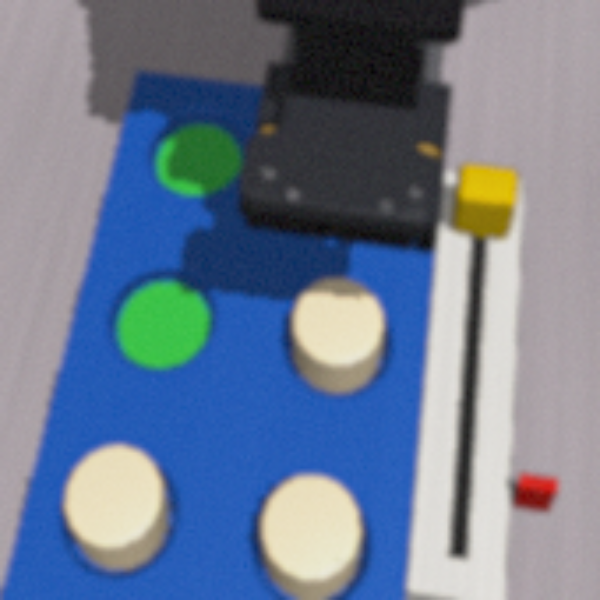

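The carried cheese is hidden under the gripper body, at about (345,160). The other wells, the marker (486,200) and the flag (536,490) are clear. I'll lower it slowly, watching the force.

```bash
python3 -m inch '[{"slide":[0,0,0.03],"angular":[0,0,0],"claw":-0.3},{"slide":[0,0,0.06],"angular":[0,0,0],"claw":-0.3},{"slide":[0,0,0.08],"angular":[0,0,0],"claw":-0.3},{"slide":[0,0,0.09],"angular":[0,0,0],"claw":-0.3},{"slide":[0,0,0.09],"angular":[0,0,0],"claw":-0.3},{"slide":[0,0,0.09],"angular":[0,0,0],"claw":-0.3}]'
python3 -m inch '[{"slide":[0,0,0.008],"angular":[0,0,0],"claw":-0.3},{"slide":[0,0,0.016],"angular":[0,0,0],"claw":-0.3},{"slide":[0,0,0.022],"angular":[0,0,0],"claw":-0.3},{"slide":[0,0,0.022],"angular":[0,0,0],"claw":-0.3},{"slide":[0,0,0.022],"angular":[0,0,0],"claw":-0.3}]'
```

```text
time: 7.8
position: [0.531, 0.0928, 0.042]
tool_rot: [3.142, 0.0, -0.0]
ft_force: [0.8, -0.2, -0.2]
grip_width: 0.449
grip_force: 12.0
time: 8.3
position: [0.531, 0.0927, 0.0365]
tool_rot: [3.142, 0.0, -0.0]
ft_force: [0.0, -0.3, -0.5]
grip_width: 0.457
grip_force: 12.0
```

```bash
python3 -m inch '[{"slide":[0,0,0.004],"angular":[0,0,0],"claw":-0.3},{"slide":[0,0,0.006],"angular":[0,0,0],"claw":-0.3},{"slide":[0,0,0.006],"angular":[0,0,0],"claw":-0.3},{"slide":[0,0,0.006],"angular":[0,0,0],"claw":-0.3}]'
python3 -m inch '[{"slide":[0,0,0.002],"angular":[0,0,0],"claw":-0.3},{"slide":[0,0,0.004],"angular":[0,0,0],"claw":-0.3},{"slide":[0,0,0.004],"angular":[0,0,0],"claw":-0.3},{"slide":[0,0,0.004],"angular":[0,0,0],"claw":-0.3}]'
```

```text
time: 8.7
position: [0.531, 0.0927, 0.035]
tool_rot: [3.141, 0.0, -0.0]
ft_force: [0.5, -1.1, 0.4]
grip_width: 0.452
grip_force: 12.0
time: 9.1
position: [0.531, 0.0927, 0.034]
tool_rot: [3.142, 0.0, -0.0]
ft_force: [0.1, 0.2, -0.5]
grip_width: 0.453
grip_force: 12.0
```

```bash
python3 -m inch '[{"slide":[0,0,0.002],"angular":[0,0,0],"claw":-0.3},{"slide":[0,0,0.002],"angular":[0,0,0],"claw":-0.3},{"slide":[0,0,0.002],"angular":[0,0,0],"claw":-0.3}]'
python3 -c "
from bench import ctrl
print(ctrl.get_state()['ft_force'])"
python3 -m inch '[{"slide":[0,0,0.002],"angular":[0,0,0],"claw":-0.3},{"slide":[0,0,0.002],"angular":[0,0,0],"claw":-0.3},{"slide":[0,0,0.002],"angular":[0,0,0],"claw":-0.3}]'
```

```text
time: 9.4
position: [0.5311, 0.0927, 0.0336]
tool_rot: [3.142, 0.0, 0.0]
ft_force: [-0.1, 0.4, -0.9]
grip_width: 0.456
grip_force: 12.0
[-0.10152587  0.35407545 -0.90227209]
time: 9.7
position: [0.5311, 0.0927, 0.0335]
tool_rot: [3.141, 0.0, 0.0]
ft_force: [-2.0, -0.6, 5.8]
grip_width: 0.456
grip_force: 12.0
```

```bash
python3 -m inch '[{"slide":[0,0,0],"angular":[0,0,0],"claw":0.3},{"slide":[0,0,0],"angular":[0,0,0],"claw":0.3},{"slide":[0,0,0],"angular":[0,0,0],"claw":0.3},{"slide":[0,0,0],"angular":[0,0,0],"claw":0.3},{"slide":[0,0,0],"angular":[0,0,0],"claw":0.3}]'
python3 -m inch '[{"slide":[0,0,-0.03],"angular":[0,0,0],"claw":0.3},{"slide":[0,0,-0.1],"angular":[0,0,0],"claw":0.3},{"slide":[0,0,-0.2],"angular":[0,0,0],"claw":0.3},{"slide":[0,0,-0.3],"angular":[0,0,0],"claw":0.5},{"slide":[0,0.1,-0.346],"angular":[0,0,0],"claw":0.5},{"slide":[0.1,0.26,-0.346],"angular":[0,0,0],"claw":0.5},{"slide":[0.2,0.42,-0.346],"angular":[0,0,0],"claw":0.5},{"slide":[0.3,0.58,-0.346],"angular":[0,0,0],"claw":0.5},{"slide":[0.358,0.74,-0.346],"angular":[0,0,0],"claw":0.5},{"slide":[0.358,0.826,-0.346],"angular":[0,0,0],"claw":0.5}]'
python3 - <<'E'
from h import *
im=ctrl.get_image("side"); 
cv2.imwrite("pics/s3.png",cv2.resize(im["color"][100:420,190:360,::-1],(318,600)))
W=cloud(im);np.savez("s3.npz",W=W,c=im["color"],K=im["camera_matrix"],T=im["extrinsics"])
for n,(x,y) in dict(L1=(.5315,.179),placed=(.5315,.095)).items(): print(n,circ(W,im["color"],im["camera_matrix"],im["extrinsics"],(x,y),.044,tol=.005))
E
```

```text
time: 10.2
position: [0.531, 0.0927, 0.0329]
tool_rot: [3.142, 0.0, -0.0]
ft_force: [-0.4, -1.0, -0.3]
grip_width: 0.643
grip_force: 0.0
time: 11.2
position: [0.6219, -0.1189, 0.1199]
tool_rot: [3.14, -0.007, 0.002]
ft_force: [0.1, -0.3, -0.5]
grip_width: 0.75
grip_force: 0.0
L1 (array([0.53166879, 0.18073877]), np.float64(0.03950987286495897))
placed (array([0.53081624, 0.09710626]), np.float64(0.03995609624417689))
```

View pics/s3.png

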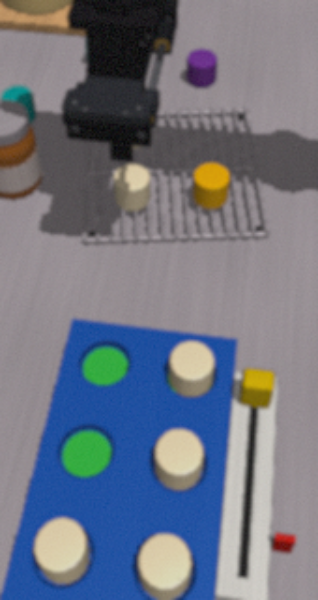

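Cheese C stands flat in its well at (191,367), 83.6 mm from its neighbour where 84 is nominal. The gripper is now above cheese A at (132,188). I'll pick it up.

```bash
python3 -m inch '[{"slide":[0,0,0],"angular":[0,0,0],"claw":0.5},{"slide":[0,0,0.08],"angular":[0,0,0],"claw":0.5},{"slide":[0,0,0.16],"angular":[0,0,0],"claw":0.5},{"slide":[0,0,0.24],"angular":[0,0,0],"claw":0.5},{"slide":[0,0,0.3],"angular":[0,0,0],"claw":0.5},{"slide":[0,0,0.328],"angular":[0,0,0],"claw":0.5},{"slide":[0,0,0.328],"angular":[0,0,0],"claw":0.5},{"slide":[0,0,0.328],"angular":[0,0,0],"claw":0.5},{"slide":[0,0,0.328],"angular":[0,0,0],"claw":0.5},{"slide":[0,0,0.328],"angular":[0,0,0],"claw":0.5}]'
python3 -m inch '[{"slide":[0,0,0],"angular":[0,0,0],"claw":-0.3},{"slide":[0,0,0],"angular":[0,0,0],"claw":-0.3},{"slide":[0,0,0],"angular":[0,0,0],"claw":-0.3},{"slide":[0,0,0],"angular":[0,0,0],"claw":-0.3},{"slide":[0,0,0],"angular":[0,0,0],"claw":-0.3},{"slide":[0,0,0],"angular":[0,0,0],"claw":-0.3},{"slide":[0,0,0],"angular":[0,0,0],"claw":-0.3}]' 12
```

```text
time: 12.25
position: [0.6212, -0.1139, 0.0386]
tool_rot: [3.141, 0.0, 0.003]
ft_force: [0.5, -0.1, -0.5]
grip_width: 0.749
grip_force: 0.0
time: 12.95
position: [0.6205, -0.1139, 0.0376]
tool_rot: [3.141, 0.0, -0.0]
ft_force: [-0.7, -0.4, 0.7]
grip_width: 0.459
grip_force: 12.0
```

```bash
python3 -m inch '[{"slide":[0,0,-0.06],"angular":[0,0,0],"claw":-0.3},{"slide":[0,0,-0.15],"angular":[0,0,0],"claw":-0.3},{"slide":[0,0,-0.24],"angular":[0,0,0],"claw":-0.3},{"slide":[0,-0.1,-0.3],"angular":[0,0,0],"claw":-0.3},{"slide":[0,-0.25,-0.328],"angular":[0,0,0],"claw":-0.3},{"slide":[0,-0.4,-0.328],"angular":[0,0,0],"claw":-0.3},{"slide":[-0.02,-0.55,-0.328],"angular":[0,0,0],"claw":-0.3},{"slide":[-0.038,-0.7,-0.328],"angular":[0,0,0],"claw":-0.3},{"slide":[-0.038,-0.85,-0.328],"angular":[0,0,0],"claw":-0.3},{"slide":[-0.038,-1,-0.328],"angular":[0,0,0],"claw":-0.3}]'
python3 -m inch '[{"slide":[0,-0.1,0],"angular":[0,0,0],"claw":-0.3},{"slide":[0,-0.162,0],"angular":[0,0,0],"claw":-0.3},{"slide":[0,-0.162,0.1],"angular":[0,0,0],"claw":-0.3},{"slide":[0,-0.162,0.2],"angular":[0,0,0],"claw":-0.3},{"slide":[0,-0.162,0.22],"angular":[0,0,0],"claw":-0.3},{"slide":[0,-0.162,0.22],"angular":[0,0,0],"claw":-0.3},{"slide":[0,-0.162,0.22],"angular":[0,0,0],"claw":-0.3}]'
python3 -m inch '[{"slide":[0,0,0.03],"angular":[0,0,0],"claw":-0.3},{"slide":[0,0,0.06],"angular":[0,0,0],"claw":-0.3},{"slide":[0,0,0.08],"angular":[0,0,0],"claw":-0.3},{"slide":[0,0,0.09],"angular":[0,0,0],"claw":-0.3},{"slide":[0,0,0.09],"angular":[0,0,0],"claw":-0.3},{"slide":[0,0,0.09],"angular":[0,0,0],"claw":-0.3}]'
python3 -m inch '[{"slide":[0,0,0.01],"angular":[0,0,0],"claw":-0.3},{"slide":[0,0,0.02],"angular":[0,0,0],"claw":-0.3},{"slide":[0,0,0.026],"angular":[0,0,0],"claw":-0.3},{"slide":[0,0,0.028],"angular":[0,0,0],"claw":-0.3},{"slide":[0,0,0.028],"angular":[0,0,0],"claw":-0.3},{"slide":[0,0,0.028],"angular":[0,0,0],"claw":-0.3}]'
```

```text
time: 13.95
position: [0.611, 0.1377, 0.1208]
tool_rot: [3.141, 0.0, 0.002]
ft_force: [0.0, -0.3, 0.0]
grip_width: 0.455
grip_force: 12.0
time: 14.65
position: [0.612, 0.1764, 0.0659]
tool_rot: [-3.141, 0.001, -0.003]
ft_force: [0.3, -0.0, -0.4]
grip_width: 0.455
grip_force: 12.0
time: 15.25
position: [0.611, 0.1768, 0.042]
tool_rot: [-3.142, -0.0, -0.0]
ft_force: [0.6, 0.2, -1.9]
grip_width: 0.452
grip_force: 12.0
time: 15.85
position: [0.611, 0.1767, 0.0351]
tool_rot: [3.142, 0.0, 0.0]
ft_force: [-0.8, 0.2, -0.7]
grip_width: 0.455
grip_force: 12.0
```

Commanded z is now .0355. I'll make small steps to contact.

```bash
python3 -m inch '[{"slide":[0,0,0.004],"angular":[0,0,0],"claw":-0.3},{"slide":[0,0,0.006],"angular":[0,0,0],"claw":-0.3},{"slide":[0,0,0.006],"angular":[0,0,0],"claw":-0.3},{"slide":[0,0,0.006],"angular":[0,0,0],"claw":-0.3}]'
python3 -m inch '[{"slide":[0,0,0.002],"angular":[0,0,0],"claw":-0.3},{"slide":[0,0,0.002],"angular":[0,0,0],"claw":-0.3},{"slide":[0,0,0.002],"angular":[0,0,0],"claw":-0.3}]'
```

```text
time: 16.25
position: [0.611, 0.1767, 0.0336]
tool_rot: [3.142, 0.0, 0.0]
ft_force: [-0.4, 0.4, -0.1]
grip_width: 0.454
grip_force: 12.0
time: 16.55
position: [0.6111, 0.1767, 0.0335]
tool_rot: [3.141, 0.0, 0.0]
ft_force: [-3.0, -1.0, 4.5]
grip_width: 0.458
grip_force: 12.0
```

```bash
python3 -m inch '[{"slide":[0,0,0],"angular":[0,0,0],"claw":0.3},{"slide":[0,0,0],"angular":[0,0,0],"claw":0.3},{"slide":[0,0,0],"angular":[0,0,0],"claw":0.3},{"slide":[0,0,0],"angular":[0,0,0],"claw":0.3},{"slide":[0,0,0],"angular":[0,0,0],"claw":0.3}]'
python3 -m inch '[{"slide":[0,0,-0.03],"angular":[0,0,0],"claw":0.3},{"slide":[0,0,-0.1],"angular":[0,0,0],"claw":0.3},{"slide":[0,0,-0.2],"angular":[0,0,0],"claw":0.3},{"slide":[0,0,-0.3],"angular":[0,0,0],"claw":0.5},{"slide":[0,0.1,-0.346],"angular":[0,0,0],"claw":0.5},{"slide":[0,0.26,-0.346],"angular":[0,0,0],"claw":0.5},{"slide":[0,0.42,-0.346],"angular":[0,0,0],"claw":0.5},{"slide":[0.04,0.58,-0.346],"angular":[0,0,0],"claw":0.5},{"slide":[0.104,0.74,-0.346],"angular":[0,0,0],"claw":0.5},{"slide":[0.104,0.9,-0.346],"angular":[0,0,0],"claw":0.5}]'
python3 -m inch '[{"slide":[0,0.16,0],"angular":[0,0,0],"claw":0.5},{"slide":[0,0.32,0],"angular":[0,0,0],"claw":0.5},{"slide":[0,0.48,0],"angular":[0,0,0],"claw":0.5},{"slide":[0,0.6,0],"angular":[0,0,0],"claw":0.5},{"slide":[0,0.635,0],"angular":[0,0,0],"claw":0.5},{"slide":[0,0.635,0],"angular":[0,0,0],"claw":0.5},{"slide":[0,0.635,0],"angular":[0,0,0],"claw":0.5},{"slide":[0,0.635,0],"angular":[0,0,0],"claw":0.5}]'
python3 - <<'E'
from h import *
im=ctrl.get_image("side"); K,T=im["camera_matrix"],im["extrinsics"]
cv2.imwrite("pics/s4.png",cv2.resize(im["color"][100:420,190:360,::-1],(318,600)))
W=cloud(im)
for n,(x,y) in dict(L1=(.5315,.179),C=(.5315,.095),A=(.6115,.179)).items(): print(n,circ(W,im["color"],K,T,(x,y),.044,tol=.005))
E
```

```text
time: 17.05
position: [0.611, 0.1767, 0.0328]
tool_rot: [3.142, 0.0, -0.0]
ft_force: [0.1, -0.4, -0.5]
grip_width: 0.649
grip_force: 0.0
time: 18.05
position: [0.6391, -0.05, 0.1218]
tool_rot: [3.141, 0.0, 0.006]
ft_force: [1.0, 0.6, 0.1]
grip_width: 0.75
grip_force: 0.0
time: 18.85
position: [0.6377, -0.2039, 0.1201]
tool_rot: [-3.14, -0.006, -0.001]
ft_force: [-0.7, 0.0, 0.3]
grip_width: 0.752
grip_force: 0.0
L1 (array([0.5316108, 0.1806008]), np.float64(0.039311309804876404))
C (array([0.5310672 , 0.09709013]), np.float64(0.04002595674341886))
A (array([0.61096222, 0.18056985]), np.float64(0.03946322724982145))
```

View pics/s4.png

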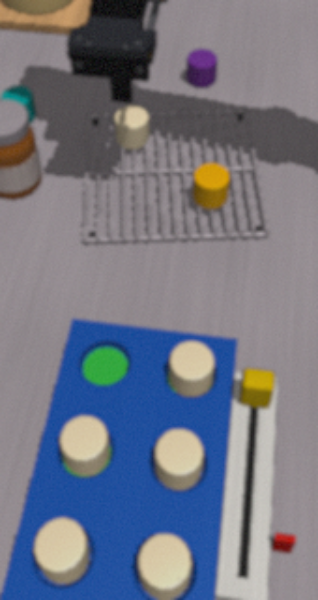

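Cheese A sits in its well at (85,445) with a green rim showing below it. I'll compare its top height with its neighbours before going on.

Run:
```python
from h import *
for cam in("side","top"):
    im=ctrl.get_image(cam); K,T=im["camera_matrix"],im["extrinsics"];W=cloud(im)
    cv2.imwrite(f"pics/{cam}5.png",im["color"][...,::-1])
    for n,(x,y) in dict(L1=(.5315,.177),L2=(.5315,.261),L3=(.6113,.261),C=(.5315,.093),A=(.6113,.177)).items():
        dy=.003 if cam=="side" else -.001
        m=(np.hypot(W[...,0]-x,W[...,1]-y-dy)<.013)&(W[...,2]>.03); P=W[m]
        c=np.linalg.lstsq(np.c_[P[:,:2]-[x,y],np.ones(len(P))],P[:,2],rcond=None)[0]
        print(cam,n,m.sum(),"z",np.median(P[:,2]).round(4),"tilt",c[:2].round(3),circ(W,im["color"],K,T,(x,y+dy),.044,tol=.005)[0].round(4))
```

```text
side L1 224 z 0.044 tilt [ 0.01  -0.007] [0.5316 0.1806]
side L2 293 z 0.0439 tilt [0.023 0.007] [0.5315 0.2642]
side L3 276 z 0.0442 tilt [0.008 0.006] [0.6109 0.2643]
side C 171 z 0.0441 tilt [0.016 0.006] [0.531  0.0971]
side A 216 z 0.044 tilt [-0.001 -0.005] [0.611  0.1806]
top L1 116 z 0.0439 tilt [0.001 0.01 ] [0.5317 0.1755]
top L2 115 z 0.0442 tilt [ 0.045 -0.033] [0.5315 0.2591]
top L3 112 z 0.044 tilt [-0.014 -0.027] [0.6112 0.2595]
top C 116 z 0.0438 tilt [-0.025 -0.018] [0.5312 0.0919]
top A 113 z 0.0438 tilt [-0.007 -0.028] [0.6111 0.1755]
```

Both placed cheeses are flat (top z 44 mm) and within 1 mm of centre. I'll pick up the last one.

```bash
python3 -m inch '[{"slide":[0,0,0.08],"angular":[0,0,0],"claw":0.5},{"slide":[0,0,0.16],"angular":[0,0,0],"claw":0.5},{"slide":[0,0,0.24],"angular":[0,0,0],"claw":0.5},{"slide":[0,0,0.3],"angular":[0,0,0],"claw":0.5},{"slide":[0,0,0.328],"angular":[0,0,0],"claw":0.5},{"slide":[0,0,0.328],"angular":[0,0,0],"claw":0.5},{"slide":[0,0,0.328],"angular":[0,0,0],"claw":0.5},{"slide":[0,0,0.328],"angular":[0,0,0],"claw":0.5},{"slide":[0,0,0.328],"angular":[0,0,0],"claw":0.5}]'
python3 -m inch '[{"slide":[0,0,0],"angular":[0,0,0],"claw":-0.3},{"slide":[0,0,0],"angular":[0,0,0],"claw":-0.3},{"slide":[0,0,0],"angular":[0,0,0],"claw":-0.3},{"slide":[0,0,0],"angular":[0,0,0],"claw":-0.3},{"slide":[0,0,0],"angular":[0,0,0],"claw":-0.3},{"slide":[0,0,0],"angular":[0,0,0],"claw":-0.3},{"slide":[0,0,0],"angular":[0,0,0],"claw":-0.3}]' 12
```

```text
time: 19.9
position: [0.6377, -0.2072, 0.0387]
tool_rot: [3.141, 0.0, 0.003]
ft_force: [-0.1, -0.2, 0.4]
grip_width: 0.753
grip_force: 0.0
time: 20.6
position: [0.637, -0.2071, 0.0376]
tool_rot: [3.141, 0.0, -0.0]
ft_force: [-0.2, -1.4, -0.4]
grip_width: 0.452
grip_force: 12.0
```

```bash
python3 -m inch '[{"slide":[0,0,-0.06],"angular":[0,0,0],"claw":-0.3},{"slide":[0,0,-0.15],"angular":[0,0,0],"claw":-0.3},{"slide":[0,0,-0.24],"angular":[0,0,0],"claw":-0.3},{"slide":[0,-0.1,-0.3],"angular":[0,0,0],"claw":-0.3},{"slide":[0,-0.25,-0.328],"angular":[0,0,0],"claw":-0.3},{"slide":[-0.04,-0.4,-0.328],"angular":[0,0,0],"claw":-0.3},{"slide":[-0.08,-0.55,-0.328],"angular":[0,0,0],"claw":-0.3},{"slide":[-0.104,-0.7,-0.328],"angular":[0,0,0],"claw":-0.3},{"slide":[-0.104,-0.85,-0.328],"angular":[0,0,0],"claw":-0.3},{"slide":[-0.104,-1,-0.328],"angular":[0,0,0],"claw":-0.3}]'
python3 -m inch '[{"slide":[0,-0.12,0],"angular":[0,0,0],"claw":-0.3},{"slide":[0,-0.199,0],"angular":[0,0,0],"claw":-0.3},{"slide":[0,-0.199,0.1],"angular":[0,0,0],"claw":-0.3},{"slide":[0,-0.199,0.2],"angular":[0,0,0],"claw":-0.3},{"slide":[0,-0.199,0.22],"angular":[0,0,0],"claw":-0.3},{"slide":[0,-0.199,0.22],"angular":[0,0,0],"claw":-0.3},{"slide":[0,-0.199,0.22],"angular":[0,0,0],"claw":-0.3}]'
python3 -m inch '[{"slide":[0,0,0.03],"angular":[0,0,0],"claw":-0.3},{"slide":[0,0,0.06],"angular":[0,0,0],"claw":-0.3},{"slide":[0,0,0.08],"angular":[0,0,0],"claw":-0.3},{"slide":[0,0,0.09],"angular":[0,0,0],"claw":-0.3},{"slide":[0,0,0.09],"angular":[0,0,0],"claw":-0.3},{"slide":[0,0,0.09],"angular":[0,0,0],"claw":-0.3}]'
python3 -m inch '[{"slide":[0,0,0.01],"angular":[0,0,0],"claw":-0.3},{"slide":[0,0,0.02],"angular":[0,0,0],"claw":-0.3},{"slide":[0,0,0.026],"angular":[0,0,0],"claw":-0.3},{"slide":[0,0,0.028],"angular":[0,0,0],"claw":-0.3},{"slide":[0,0,0.028],"angular":[0,0,0],"claw":-0.3},{"slide":[0,0,0.028],"angular":[0,0,0],"claw":-0.3}]'
python3 -m inch '[{"slide":[0,0,0.004],"angular":[0,0,0],"claw":-0.3},{"slide":[0,0,0.006],"angular":[0,0,0],"claw":-0.3},{"slide":[0,0,0.006],"angular":[0,0,0],"claw":-0.3},{"slide":[0,0,0.006],"angular":[0,0,0],"claw":-0.3}]'
```

```text
time: 21.6
position: [0.611, 0.0444, 0.1209]
tool_rot: [3.141, 0.0, 0.002]
ft_force: [0.7, -0.6, -0.7]
grip_width: 0.454
grip_force: 12.0
time: 22.3
position: [0.612, 0.0927, 0.0661]
tool_rot: [-3.141, 0.001, -0.003]
ft_force: [0.5, 0.2, 0.1]
grip_width: 0.456
grip_force: 12.0
time: 22.9
position: [0.6111, 0.0927, 0.042]
tool_rot: [3.142, 0.0, 0.0]
ft_force: [-0.2, -1.0, -0.8]
grip_width: 0.456
grip_force: 12.0
time: 23.5
position: [0.6111, 0.0927, 0.0351]
tool_rot: [3.142, 0.0, 0.0]
ft_force: [-0.2, -1.0, -1.3]
grip_width: 0.456
grip_force: 12.0
time: 23.9
position: [0.611, 0.0927, 0.0335]
tool_rot: [3.142, 0.0, 0.0]
ft_force: [0.6, -1.0, 0.3]
grip_width: 0.455
grip_force: 12.0
```

```bash
python3 -m inch '[{"slide":[0,0,0.002],"angular":[0,0,0],"claw":-0.3},{"slide":[0,0,0.002],"angular":[0,0,0],"claw":-0.3},{"slide":[0,0,0.002],"angular":[0,0,0],"claw":-0.3}]'
python3 -m inch '[{"slide":[0,0,0],"angular":[0,0,0],"claw":0.3},{"slide":[0,0,0],"angular":[0,0,0],"claw":0.3},{"slide":[0,0,0],"angular":[0,0,0],"claw":0.3},{"slide":[0,0,0],"angular":[0,0,0],"claw":0.3},{"slide":[0,0,0],"angular":[0,0,0],"claw":0.3}]'
python3 -m inch '[{"slide":[0,0,-0.03],"angular":[0,0,0],"claw":0.3},{"slide":[0,0,-0.1],"angular":[0,0,0],"claw":0.3},{"slide":[0,0,-0.2],"angular":[0,0,0],"claw":0.3},{"slide":[0,0,-0.3],"angular":[0,0,0],"claw":0.3},{"slide":[-0.1,-0.03,-0.346],"angular":[0,0,0],"claw":0.3},{"slide":[-0.24,-0.062,-0.346],"angular":[0,0,0],"claw":0.3},{"slide":[-0.4,-0.062,-0.346],"angular":[0,0,0],"claw":0.3},{"slide":[-0.5,-0.062,-0.346],"angular":[0,0,0],"claw":0.3},{"slide":[-0.556,-0.062,-0.346],"angular":[0,0,0],"claw":0.3},{"slide":[-0.556,-0.062,-0.346],"angular":[0,0,0],"claw":0.3}]'
python3 - <<'E'
from h import *
im=ctrl.get_image("side"); K,T=im["camera_matrix"],im["extrinsics"];W=cloud(im)
cv2.imwrite("pics/s6.png",cv2.resize(im["color"][220:420,190:390,::-1],(600,600)))
for n,(x,y) in dict(L1=(.5315,.18),A=(.6113,.18),B=(.6113,.096)).items(): print(n,circ(W,im["color"],K,T,(x,y),.044,tol=.005)[0].round(4), np.nanmedian(W[...,2][(np.hypot(W[...,0]-x,W[...,1]-y)<.012)]))
c=im["color"].astype(int)
for n,m,z in(("flag",(c[...,0]>c[...,1]+60)&(c[...,0]>c[...,2]+60)&(c[...,1]<80),.03),("marker",(c[...,0]>c[...,2]+70)&(c[...,1]>90),.054)):
    m=m&(np.abs(W[...,2]-z)<.004)&(np.abs(W[...,0]-.457)<.04)&(np.abs(W[...,1]-.17)<.09); P=W[m]
    print(n,m.sum(),np.median(P,axis=0).round(4),P.min(0).round(4),P.max(0).round(4))
E
```

```text
time: 24.2
position: [0.6111, 0.0927, 0.0335]
tool_rot: [3.141, 0.0, 0.0]
ft_force: [-2.2, -0.3, 6.1]
grip_width: 0.455
grip_force: 12.0
time: 24.7
position: [0.611, 0.0927, 0.0328]
tool_rot: [3.142, 0.0, -0.0]
ft_force: [0.3, -0.0, 0.1]
grip_width: 0.647
grip_force: 0.0
time: 25.7
position: [0.4707, 0.1083, 0.1202]
tool_rot: [3.14, 0.002, 0.001]
ft_force: [0.5, -0.5, 0.3]
grip_width: 0.648
grip_force: 0.0
L1 [0.5317 0.1807] 0.044098502728346034
A [0.611  0.1805] 0.044008910417467684
B [0.6108 0.0969] 0.04405063275730059
flag 37 [0.4418 0.2305 0.0294] [0.4358 0.2277 0.0267] [0.4491 0.2325 0.0314]
  return _methods._mean(a, axis=axis, dtype=dtype,
  ret = um.true_divide(
Traceback (most recent call last):
ValueError: zero-size array to reduction operation minimum which has no identity
```

View pics/s6.png

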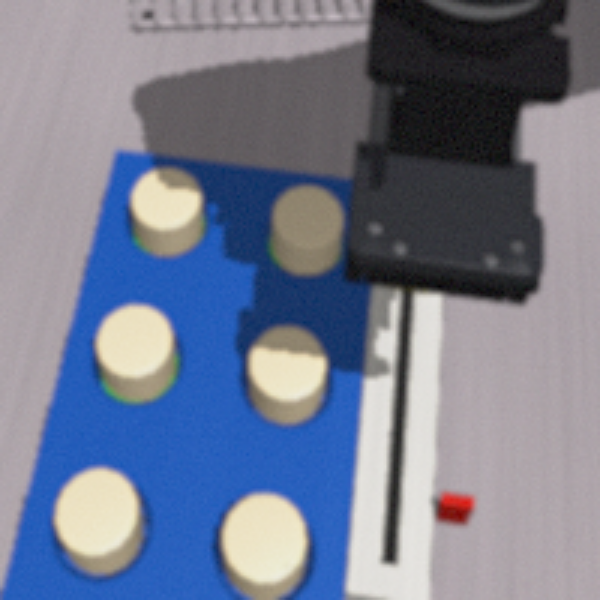

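All six wells are filled, upright and level, with B at (167,205). The marker is under the gripper and the flag is at (455,507). Next I'll lower over the marker and grip it along the track direction.

```bash
python3 -m inch '[{"slide":[0,0,0.08],"angular":[0,0,0],"claw":0.3},{"slide":[0,0,0.16],"angular":[0,0,0],"claw":0.3},{"slide":[0,0,0.22],"angular":[0,0,0],"claw":0.3},{"slide":[0,0,0.27],"angular":[0,0,0],"claw":0.3},{"slide":[0,0,0.308],"angular":[0,0,0],"claw":0.3},{"slide":[0,0,0.308],"angular":[0,0,0],"claw":0.3},{"slide":[0,0,0.308],"angular":[0,0,0],"claw":0.3},{"slide":[0,0,0.308],"angular":[0,0,0],"claw":0.3}]'
python3 -m inch '[{"slide":[0,0,0],"angular":[0,0,0],"claw":-0.8},{"slide":[0,0,0],"angular":[0,0,0],"claw":-0.8},{"slide":[0,0,0],"angular":[0,0,0],"claw":-0.8},{"slide":[0,0,0],"angular":[0,0,0],"claw":-0.8},{"slide":[0,0,0],"angular":[0,0,0],"claw":-0.8},{"slide":[0,0,0],"angular":[0,0,0],"claw":-0.8},{"slide":[0,0,0],"angular":[0,0,0],"claw":-0.8},{"slide":[0,0,0],"angular":[0,0,0],"claw":-0.8}]' 12
```

```text
time: 26.55
position: [0.4728, 0.1084, 0.0433]
tool_rot: [-3.141, -0.0, -0.002]
ft_force: [-0.2, -0.8, 0.3]
grip_width: 0.649
grip_force: 0.0
time: 27.35
position: [0.472, 0.108, 0.0426]
tool_rot: [3.141, 0.0, -0.0]
ft_force: [0.2, -0.7, 1.3]
grip_width: 0.229
grip_force: 12.0
```

```bash
python3 -m inch '[{"slide":[0,-0.05,0],"angular":[0,0,0],"claw":-0.8},{"slide":[0,-0.12,0],"angular":[0,0,0],"claw":-0.8},{"slide":[0,-0.2,0],"angular":[0,0,0],"claw":-0.8},{"slide":[0,-0.28,0],"angular":[0,0,0],"claw":-0.8},{"slide":[0,-0.36,0],"angular":[0,0,0],"claw":-0.8},{"slide":[0,-0.42,0],"angular":[0,0,0],"claw":-0.8},{"slide":[0,-0.46,0],"angular":[0,0,0],"claw":-0.8},{"slide":[0,-0.477,0],"angular":[0,0,0],"claw":-0.8},{"slide":[0,-0.477,0],"angular":[0,0,0],"claw":-0.8},{"slide":[0,-0.477,0],"angular":[0,0,0],"claw":-0.8}]'
python3 -m inch '[{"slide":[0,0,0],"angular":[0,0,0],"claw":-0.8},{"slide":[0,0,0],"angular":[0,0,0],"claw":-0.8},{"slide":[0,0,0],"angular":[0,0,0],"claw":0.3},{"slide":[0,0,0],"angular":[0,0,0],"claw":0.3},{"slide":[0,0,0],"angular":[0,0,0],"claw":0.3},{"slide":[0,0,0],"angular":[0,0,0],"claw":0.3},{"slide":[0,0,0],"angular":[0,0,0],"claw":0.3}]'
python3 -m inch '[{"slide":[0,0,-0.08],"angular":[0,0,0],"claw":0.3},{"slide":[0,0,-0.2],"angular":[0,0,0],"claw":0.3},{"slide":[0,0,-0.35],"angular":[0,0,0],"claw":0.3},{"slide":[0,0.1,-0.5],"angular":[0,0,0],"claw":0.3},{"slide":[0,0.3,-0.5],"angular":[0,0,0],"claw":0.3},{"slide":[0,0.5,-0.5],"angular":[0,0,0],"claw":0.3},{"slide":[0,0.7,-0.5],"angular":[0,0,0],"claw":0.3},{"slide":[0,0.9,-0.5],"angular":[0,0,0],"claw":0.3},{"slide":[0,1,-0.5],"angular":[0,0,0],"claw":0.3},{"slide":[0,1,-0.5],"angular":[0,0,0],"claw":0.3}]'
python3 - <<'E'
from h import *
for cam,sl in(("top",np.s_[190:310,100:250]),("side",np.s_[270:420,200:360])):
    im=ctrl.get_image(cam); K,T=im["camera_matrix"],im["extrinsics"];W=cloud(im)
    cv2.imwrite(f"pics/{cam}7.png",cv2.resize(im["color"][sl][...,::-1],None,fx=3.7,fy=3.7,interpolation=cv2.INTER_CUBIC))
    hsv=cv2.cvtColor(im["color"],cv2.COLOR_RGB2HSV); H,S=hsv[...,0],hsv[...,1]
    for n,hm,z in(("flag",(H<6)|(H>174),.03),("marker",(H>17)&(H<35),.054)):
        m=hm&(S>130)&(np.abs(W[...,0]-.457)<.04)&(np.abs(W[...,1]-.21)<.05); 
        mt=m&(np.abs(W[...,2]-z)<.005); v,u=np.nonzero(mt)
        P=plane(K,T,np.c_[u,v],z)
        print(cam,n,m.sum(),len(P),"mean",P.mean(0).round(4),"mid",((P.min(0)+P.max(0))/2).round(4),"ext",np.ptp(P,axis=0).round(4))
E
```

```text
time: 28.35
position: [0.4719, 0.2281, 0.0426]
tool_rot: [-3.141, -0.0, 0.0]
ft_force: [-0.0, 1.7, 0.8]
grip_width: 0.231
grip_force: 12.0
time: 29.05
position: [0.472, 0.2273, 0.0425]
tool_rot: [3.141, -0.0, -0.0]
ft_force: [-0.8, -0.3, -0.1]
grip_width: 0.588
grip_force: 0.0
time: 30.05
position: [0.4717, -0.0274, 0.1675]
tool_rot: [3.14, -0.012, -0.0]
ft_force: [-0.9, 0.2, -0.4]
grip_width: 0.651
grip_force: 0.0
top flag 36 20 mean [0.4415 0.2262 0.03  ] mid [0.4418 0.2263 0.03  ] ext [0.0129 0.0047 0.    ]
top marker 151 111 mean [0.4716 0.2258 0.054 ] mid [0.4713 0.2264 0.054 ] ext [0.0254 0.0195 0.    ]
side flag 87 46 mean [0.4419 0.2306 0.03  ] mid [0.4419 0.2307 0.03  ] ext [0.0144 0.0062 0.    ]
side marker 356 257 mean [0.4723 0.2316 0.054 ] mid [0.4725 0.2309 0.054 ] ext [0.0257 0.0207 0.    ]
```

View pics/top7.png

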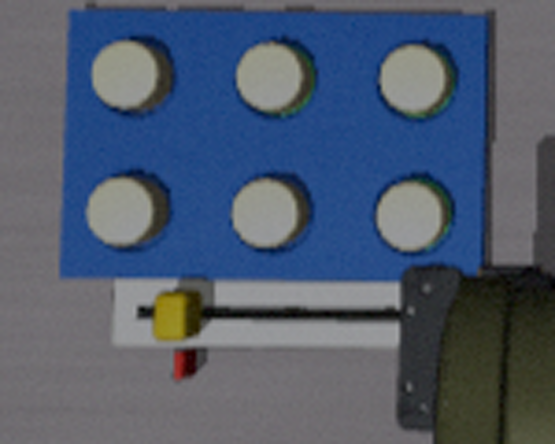

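View pics/side7.png

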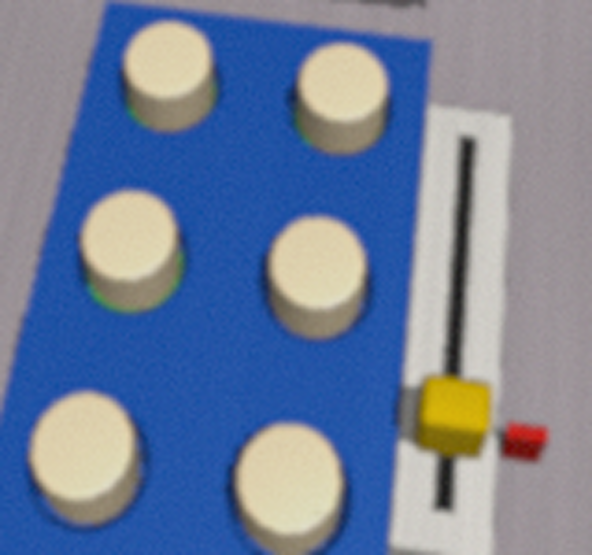

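In both views all six wells hold level cheeses. The yellow marker (top view 177,315; side view 453,413) stands beside the red flag (top 184,362; side 524,440), centred to within about 0.5 mm. The gripper is clear of everything, so I'll hand in.

```bash
python3 -c "
from bench import ctrl
print(ctrl.close_job())"
```

```text
the job is handed in; nothing more can be done
None
```

The job is handed in after about 30 s of robot time: the three white cheeses stand flat in the green-lined wells, and the day marker is centred beside the red flag to within about 0.5 mm by both cameras.

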